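# Weigh the pepper mill on a sliding-poise scale

### The arm

A 6-joint arm with a two-finger parallel gripper is mounted at the origin on a cart in front of the work surface, level with it; the furniture and walls round the work are solid. World frame = base frame: x ahead of the robot, y to its left, z up, the work surface at z = 0. Lengths are in m, angles in rad, forces in N, time in s.
With the tool pointing down it reaches from about 0.25 to 0.775 m from the base axis. Payload 4 kg.
Tool frame: the origin (TCP) lies on the centre line of the jaws, within the pads' length; the fingertips stand 25 mm ahead of it and the grasp point (between the pads) lies 6 mm ahead of it; z points along the fingers, y is the line along which they close (so a half turn about z gives the same grasp; the last joint's range is limited). The gripper opens to 94 mm and grips with 3 to 60 N. Pads are 16 mm wide; open, the fingers measure 119 mm over their backs; the gripper's body (75 mm by 177 mm) begins 78 mm behind the grasp point.
Start: joints at [-1.25, 0.087, 1.371, -0, 1.684, -0.103], TCP at [0.226, -0.501, 0.231] pointing down, gripper open.
Joint ranges: [-3.1, 3.1], [-0.76, 2.03], [0.27, 2.55], [-1.08, 4.22], [0.17, 2.65], [-2.57, 2.57]. Speed limits (rad/s): [2.79, 2.79, 3.14, 3.14, 3.14, 3.14].

### API

Orientations are given as [roll, pitch, yaw] about the fixed x, y, z axes, in that order (R = Rz(yaw) Ry(pitch) Rx(roll)).
In Python, from cell import manip gives the robot as it stands. The module is installed in compiled form; this text tells all that it offers.
- The arm moves only by the tool move_arm, never from a script. Its argument "rows" is a list of rows, each an object of numbers: "hand": the finger opening in cm, from 0 to 9.4; "x", "y", "z": the shift along the tool's x, y, z in cm; "spin": the turn about the tool's z in rad. A call has 1 to 10 rows; each row is the pose to reach, as a shift and turn from the pose commanded when the call began, along the tool's axes at that moment; what a row does not reach only later rows make up. A row lasts 1/12 s, in which the tool goes at most 41.7 mm and 7.16 degrees, less where a joint would pass 70% of its speed; a pose out of reach is approached as far as the arm can. A call with a gripper value outside its range is refused whole. The fingers move at their own pace and stop on an object; "newtons" is the grip in N (left out, the last holds). Time passes only in rows, so rows that repeat a pose let the fingers close. It gives the time, the measured TCP pose, the force, the opening and the grip force at its end, in the units of the state.
- manip.observe(): the state, without advancing time (a new reading comes with each control period).
- manip.get_image(name): name is "scene" or "top" or "wrist"; returns the picture (400x640x3 uint8, red, green, blue); there is no depth.
- manip.get_calibration(name): a dict with "fx", "fy", "cx", "cy" (pixels), "xyz" and "rotation" of the camera in the world; the wrist camera has in their place "mount" (4x4, takes a point from camera to tool coordinates, whose origin is the TCP and whose axes are the flange's). Camera axes: x right, y down, z forward; pixel columns grow to the right and rows downward; lengths in m; the calibration is good to about 2 mm. The wrist camera is an equidistant fisheye: a pixel r from the principal point sees the ray r / f radians off the axis. A picture is of the moment at which its call begins: read the wrist's pose just before it. get_calibration takes no time and is no camera call.
- manip.job_done(): hands the job in; it is judged then, once.
The state is a dict: "time": time; "q": joint angles; "joint_vel": joint speeds; "joint_efforts": joint torques, N m; "ee_pos": TCP position; "ee_rot": TCP orientation; "wrist_force": force on the tool from outside, world axes, zero at the start; "ft_torque": the same for the moment, N m; "finger_gap": finger opening in m; "finger_force": force on a finger pad.
Only numpy, scipy, OpenCV 4.12 (cv2) and the standard library are available. Lean on these libraries where they do the work, as an engineer would, in place of code of your own. Each camera call takes 0.05 s, during which the arm holds its last target. There are 200 camera calls.

### The job

Weigh the wooden pepper mill: stand it upright on the scale's round pan, then gently slide the brass poise out along the notched beam by its orange tab, letting go of it to read, until the red pointer at the beam's end comes to rest within the white band on the gate. Use a light touch and never force or squeeze the scale hard; leave the mill standing on the pan and the poise clicked in its notch, and do not disturb the other things.

Things in the scene. Friction and masses are not known exactly. Their poses are not given: they have to be found in the camera images.
- mill: the pepper mill: turned brown wood with a small metal knob on top, round, 49 mm across at foot and head, 130 mm tall; origin at the centre of its underside, z up its axis. What is left in it, and so its weight (190 to 350 g), is unknown.
- scale: the beam scale, fixed to the worktop. Origin on the worktop directly under the beam's pivot; z up, y along the level beam towards the pan, so the poise and gate lie to its -y. Grey base slab 120 x 440 mm, top 21 mm up; the pivot is 90 mm up between two cheeks 105 mm tall at y = 0. The gate post stands at y = -212 mm, x = +20 to +32 mm, 112 mm tall.
- pan_floor (a point): centre of the floor of the round aluminium pan, 110 mm from the pivot on +y; inner width 88 mm at the floor, rim 6 mm above the floor. A linkage keeps it level at every tilt, and the place of the load on it does not matter. It is 114 mm above the worktop when the beam is level and sinks or rises about 9 mm to the stops. Unloaded it rides at its top; the loaded pan yields about 18 mm to its lower stop; do not press the mill on it with more than 20 N.
- beam (a joint): tilt of the beam (rad): 0 level, which is balance; + poise end down (pan up), - pan down; stops at +-0.085. Overdamped; settles about 1.5 s after being let go. Away from balance by more than about two notches it lies on a stop, so only the direction of the error shows. Near balance one notch of the poise changes the tilt by about 0.04. Any hand on the poise falsifies it.
- poise (a joint): place of the poise along the beam (m): 0 at its inner stop, 40 mm from the pivot, growing outward (to -y) to 0.128 at the outer stop. Notches every 8 mm (0, 0.008, 0.016 ...); a spring pawl draws it into the nearest notch, and about 4 N push it over to the next. Balance lies between 0.04 and 0.124 for any mill that may be met; starts between 0 and 0.032.
- tab_top (a point): centre of the top of the orange tab on the brass poise. The tab is 14 mm along the beam, 20 mm across it, and stands 44 mm proud of the 36 x 30 mm brass saddle (top at 22 mm above the beam's axis, tab top at 66 mm above it). It rides up and down with the beam by up to 14 mm either way. Cannot be lifted off; only slides. The scale is delicate: the finger forces on it, both fingers added, must stay under 30 N, so push the tab or pinch it with less than 12 N.
- pointer (a point): tip of the red pointer at the beam's outer end, 212 mm from the pivot; moves up and down past the gate
- band (a point): centre of the white band (12 mm high, black centre line) on the gate post, where the pointer stands when the beam is level, 90 mm above the worktop
- pan: the pan as a part; origin on its pivot, 24 mm below the pan floor
- sauce: green squeeze bottle with orange cap, 43 x 59 x 151 mm, bystander; origin at the centre of its underside
- mug: dotted white mug, 92 x 127 x 93 mm, bystander
- oil: olive oil bottle, 313 mm tall, bystander
- mortar: marble mortar, 131 mm wide, 85 mm tall, bystander
- salt: glass shaker with grey cap, 44 mm wide, 90 mm tall, bystander

How it is judged:
On the way, in this order (a step that is already met when the one before it is completed fails the run):
1. the mill stands upright on the pan, and its weight has brought the pan down (horizontal distance between mill and pan_floor below 0.03 m and contact force between mill and pan above 1 N and angle between mill's own z axis and vertical below 0.15 rad and contact force between the fingers and mill below 0.1 N and value of joint beam below -0.06 rad), for 0.2 s.
2. the poise has been slid along to where the let-go beam balances, pointer in the band (value of joint beam between -0.03 and 0.03 rad and contact force between each of the arm, the fingers and scale below 0.1 N and contact force between the fingers and mill below 0.1 N and velocity of joint beam between -0.05 and 0.05 rad/s), for 0.5 s.
At the end, for the whole second after the job is handed in: The mill stands upright on the pan floor, within 30 mm of its centre, and the beam, let go and at rest, is level to 0.03 rad (the pointer tip within the white band, 6 mm either way of its centre line) (value of joint beam between -0.03 and 0.03 rad and velocity of joint beam between -0.02 and 0.02 rad/s and horizontal distance between mill and pan_floor below 0.03 m and z of mill in the frame of pan_floor between -0.004 and 0.004 m and angle between mill's own z axis and vertical below 0.1 rad and linear speed of mill below 0.02 m/s); the robot touches nothing.
It fails at once if the scale is forced: more than 30 N between the robot and any part of the scale (contact force between any of the fingers, the arm and scale above 30 N).
It fails at once if the mill is pressed or dropped on the pan with more than 20 N (contact force between mill and pan above 20 N).
It fails at once if a bystander is shoved by more than 30 mm (distance of any of sauce, mug, oil, mortar, salt from where it was at the start of the episode above 0.03 m).
It also fails if it takes over 70 s, if anything falls off the work surface, if the arm or the gripper's body presses on something with over 40 N, if the wrist force passes 120 N, or if a joint passes its speed limit or range.

## Working session

There is one attempt and no reset: what is moved stays moved. The work goes in short steps, Python scripts to look and compute and a tool call to move; the robot and the scene stay as the last step left them, time stands still between calls to the robot, and variables do not carry over. Pictures are saved under pics/ and viewed, at most 10 in all, crops included, and the job is handed in when it is done.

Besides the shell and the picture viewer there is one more tool, called after "Call:" by a JSON object that holds its "fn" and its "kwargs". move_arm: Moves the arm, as the interface text tells. Its arguments: {"type":"object","properties":{"rows":{"type":"array","items":{"type":"object","properties":{"hand":{"type":"number"},"x":{"type":"number"},"y":{"type":"number"},"z":{"type":"number"},"spin":{"type":"number"}}}},"newtons":{"type":"number"}},"required":["rows"]}

```bash
mkdir -p pics; python3 - <<'E'
from cell import manip
import cv2,numpy as np
for n in("scene","top"):
    im=manip.get_image(n); cv2.imwrite(f"pics/{n}0.png",im[:,:,::-1])
    c=manip.get_calibration(n); print(n,{k:np.round(v,4).tolist() for k,v in c.items()})
print({k:np.round(v,4).tolist() for k,v in manip.get_calibration("wrist").items()})
print({k:np.round(v,3).tolist() for k,v in manip.observe().items()})
E
```

```text
scene {'fx': 509.7789, 'fy': 509.7789, 'cx': 327.3076, 'cy': 197.2116, 'xyz': [1.033, -1.0863, 0.8896], 'rotation': [-2.1634, -0.0232, 0.3777]}
top {'fx': 386.2506, 'fy': 386.2506, 'cx': 317.1215, 'cy': 197.3543, 'xyz': [0.5104, -0.0064, 1.4467], 'rotation': [-3.0462, -0.0157, -1.5736]}
{'fx': 309.7069, 'fy': 309.7069, 'cx': 319.7878, 'cy': 203.002, 'mount': [[0.0002, -0.9681, -0.2505, 0.0747], [1.0, 0.0004, -0.0008, -0.0009], [0.0009, -0.2505, 0.9681, -0.1547], [0.0, 0.0, 0.0, 1.0]]}
{'time': 0.1, 'q': [-1.25, 0.088, 1.372, -0.0, 1.684, -0.103], 'joint_vel': [0.001, -0.001, -0.005, -0.001, -0.001, 0.001], 'joint_efforts': [0.003, -34.125, -30.33, 0.072, 0.031, -0.0], 'ee_pos': [0.226, -0.501, 0.229], 'ee_rot': [-3.14, -0.0, 0.424], 'wrist_force': [0.768, 0.376, -0.902], 'ft_torque': [-0.025, 0.014, -0.008], 'finger_force': 0.0, 'finger_gap': 0.094}
```

View pics/scene0.png

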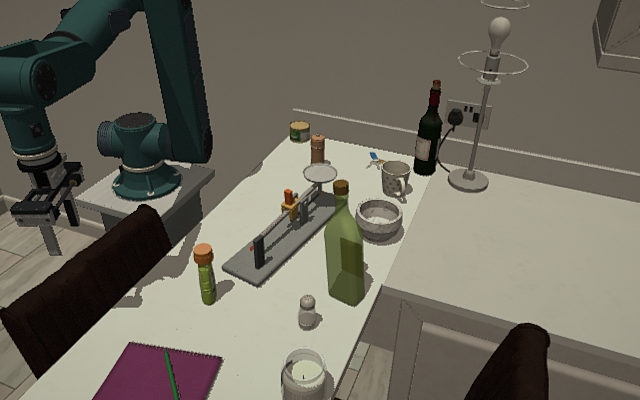

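View pics/top0.png

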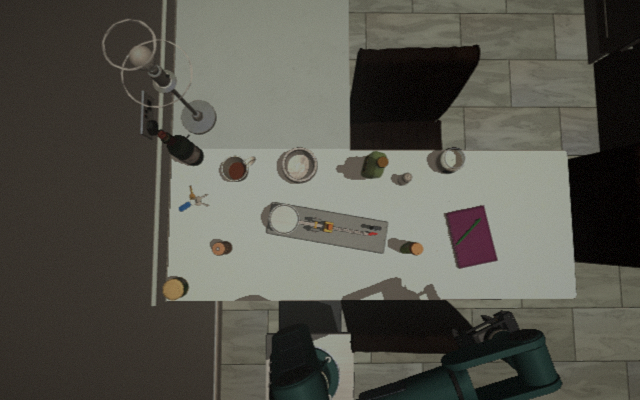

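The scene view shows mill (317,148), pan (320,175), orange tab (289,196), pointer (251,247). The top view shows mill (221,248), pan (284,218), tab (329,227), and the slab from about x=268 to 387.

```bash
cat > h.py <<'E'
from cell import manip
import cv2,numpy as np
from scipy.spatial.transform import Rotation as R
def cam(n):
    c=manip.get_calibration(n); K=np.array([[c['fx'],0,c['cx']],[0,c['fy'],c['cy']],[0,0,1]])
    if n=="wrist":
        s=manip.observe(); M=np.array(c['mount']); Rt=R.from_euler('xyz',s['ee_rot']).as_matrix()
        return K,Rt@M[:3,:3],Rt@M[:3,3]+s['ee_pos']
    return K,R.from_euler('xyz',c['rotation']).as_matrix(),np.array(c['xyz'])
def at(n,uv,z,C=None):   # pixel -> world at height z
    K,Rc,p=C or cam(n); d=np.linalg.inv(K)@[*uv,1.]
    if n=="wrist":
        th=np.hypot(*d[:2]); d=np.r_[d[:2]/th*np.sin(th),np.cos(th)]
    d=Rc@d; return p+d*(z-p[2])/d[2]
def proj(n,P,C=None):
    K,Rc,p=C or cam(n); d=Rc.T@(np.array(P)-p)
    if n=="wrist":
        r=np.hypot(*d[:2]); d=np.r_[d[:2]/r*np.arctan2(r,d[2]),1.]; return (K@d)[:2]
    return (K@(d/d[2]))[:2]
E
python3 - <<'E'
from h import *
im=cv2.imread("pics/top0.png")
cv2.imwrite("pics/c1.png",cv2.resize(im[195:265,205:405],None,fx=4,fy=4,interpolation=cv2.INTER_CUBIC))
for nm,uv,z in[("mill",(221,248),.13),("pan",(284,218),.12),("tab",(329,227),.155)]: print(nm,at("top",uv,z).round(3))
for nm,uv,z in[("mill",(317,137),.13),("pan",(320,174),.123),("tab",(289,192),.155)]: print(nm,at("scene",uv,z).round(3))
E
```

```text
mill [0.465 0.297 0.13 ]
pan [0.566 0.086 0.12 ]
tab [ 0.535 -0.066  0.155]
mill [0.474 0.28  0.13 ]
pan [0.566 0.082 0.123]
tab [ 0.546 -0.083  0.155]
```

View pics/c1.png

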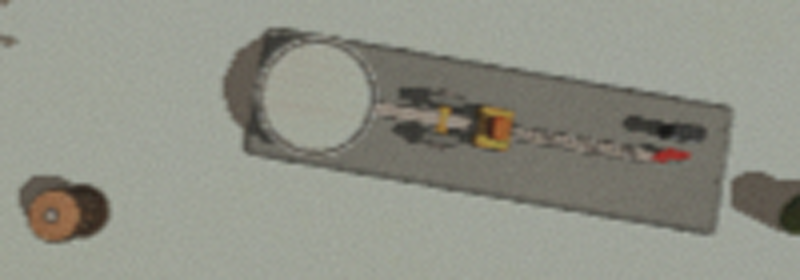

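The crop shows mill knob (52,214), pan centre (318,97), tab (500,127), pointer tip (688,155), and slab corners (270,30), (732,105), (712,235), (245,153).

```bash
python3 - <<'E'
from h import *
f=lambda u,v,z:at("top",(205+u/4,195+v/4),z)
cs=[f(*c,.021) for c in[(270,30),(732,105),(712,235),(245,153)]]
print(np.round(cs,3), "ctr",np.mean(cs,0).round(3),[np.linalg.norm(cs[i]-cs[i-1]).round(3) for i in range(4)])
e=(cs[0]+cs[3]-cs[1]-cs[2]); print("yaw of beam +y",np.arctan2(e[1],e[0]))
for n,u,v,z in[("mill",52,214,.13),("millfoot",90,210,.02),("pan",318,97,.125),("tab",500,127,.16),("ptr",688,155,.08)]: print(n,f(u,v,z).round(3))
E
```

```text
[[ 0.628  0.136  0.021]
 [ 0.558 -0.291  0.021]
 [ 0.439 -0.27   0.021]
 [ 0.515  0.158  0.021]] ctr [ 0.535 -0.067  0.021] [np.float64(0.115), np.float64(0.433), np.float64(0.121), np.float64(0.435)]
yaw of beam +y 1.401344547725648
mill [0.464 0.307 0.13 ]
millfoot [0.463 0.299 0.02 ]
pan [0.562 0.084 0.125]
tab [ 0.535 -0.069  0.16 ]
ptr [ 0.512 -0.239  0.08 ]
```

Call:
{"fn": "move_arm", "kwargs": {"newtons": 10, "rows": [{"hand": 9.4,"x": 27,"y": -31,"z": -3,"spin": 0.594},{"hand": 9.4,"x": 27,"y": -31,"z": -3,"spin": 0.594},{"hand": 9.4,"x": 27,"y": -31,"z": -3,"spin": 0.594},{"hand": 9.4,"x": 27,"y": -31,"z": -3,"spin": 0.594},{"hand": 9.4,"x": 27,"y": -31,"z": -3,"spin": 0.594},{"hand": 9.4,"x": 27,"y": -31,"z": -3,"spin": 0.594},{"hand": 9.4,"x": 27,"y": -31,"z": -3,"spin": 0.594},{"hand": 9.4,"x": 27,"y": -31,"z": -3,"spin": 0.594},{"hand": 9.4,"x": 27,"y": -31,"z": -3,"spin": 0.594},{"hand": 9.4,"x": 27,"y": -31,"z": -3,"spin": 0.594}]}}

```text
time: 0.93
ee_pos: [0.3446, -0.1056, 0.2604]
ee_rot: [-3.141, -0.0, -0.171]
wrist_force: [0.1, -0.0, -0.0]
finger_gap: 0.0941
finger_force: 0.0
```

Call:
{"fn": "move_arm", "kwargs": {"rows": [{"x": 5,"y": -42.3,"z": 1},{"x": 5,"y": -42.3,"z": 1},{"x": 5,"y": -42.3,"z": 1},{"x": 5,"y": -42.3,"z": 1},{"x": 5,"y": -42.3,"z": 1},{"x": 5,"y": -42.3,"z": 1},{"x": 5,"y": -42.3,"z": 1},{"x": 5,"y": -42.3,"z": 1},{"x": 5,"y": -42.3,"z": 1},{"x": 5,"y": -42.3,"z": 1}]}}

```text
validation failed for argument at $.ro...
```

```bash
python3 - <<'E'
from h import *
import time
s=manip.observe();print(s['ee_pos'],s['ee_rot'],s['q'])
im=manip.get_image("wrist"); cv2.imwrite("pics/w1.png",im[:,:,::-1])
C=cam("wrist"); P=(.466,.303,.13); print(proj("wrist",P,C), proj("wrist",(.466,.303,0),C))
np.save("C1.npy",np.array([*C[0].ravel(),*C[1].ravel(),*C[2]]))
E
```

```text
[ 0.34458029 -0.10558135  0.26041327] [-3.14149953e+00 -3.31198265e-04 -1.70513244e-01] [-4.55193728e-01 -3.49842079e-01  1.69897612e+00  1.86958169e-04
  1.79216690e+00  1.28615690e+00]
[ 21.57798383 164.47504685] [ 77.95583555 152.71951729]
```

View pics/w1.png

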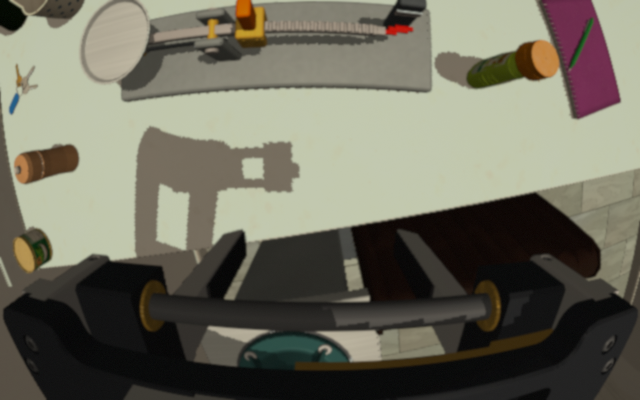

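The refused move probably lacked required fields. The wrist view shows the mill (knob (18,168), predicted (22,164)), the pan at about (115,40) and the tab at about (246,12), so the estimates are consistent.

Call:
{"fn": "move_arm", "kwargs": {"newtons": 10, "rows": [{"hand": 9.4,"x": 5,"y": -42.3,"z": 1,"spin": 0},{"hand": 9.4,"x": 5,"y": -42.3,"z": 1,"spin": 0},{"hand": 9.4,"x": 5,"y": -42.3,"z": 1,"spin": 0},{"hand": 9.4,"x": 5,"y": -42.3,"z": 1,"spin": 0},{"hand": 9.4,"x": 5,"y": -42.3,"z": 1,"spin": 0},{"hand": 9.4,"x": 5,"y": -42.3,"z": 1,"spin": 0},{"hand": 9.4,"x": 5,"y": -42.3,"z": 1,"spin": 0},{"hand": 9.4,"x": 5,"y": -42.3,"z": 1,"spin": 0},{"hand": 9.4,"x": 5,"y": -42.3,"z": 1,"spin": 0},{"hand": 9.4,"x": 5,"y": -42.3,"z": 1,"spin": 0}]}}

```text
time: 1.82
ee_pos: [0.4631, 0.2936, 0.25]
ee_rot: [3.141, 0.001, -0.17]
wrist_force: [0.4, -0.5, -0.6]
finger_gap: 0.094
finger_force: 0.0
```

```bash
python3 - <<'E'
from h import *
s=manip.observe();print(s['ee_pos'],s['ee_rot'],s['q'].round(2) if hasattr(s['q'],'round') else s['q'])
C=cam("wrist")
im=manip.get_image("wrist"); cv2.imwrite("pics/w2.png",im[:,:,::-1])
print(proj("wrist",(.466,.303,.13),C), proj("wrist",(.466,.303,0),C))
for uv in [(300,150),(320,200)]: print(at("wrist",uv,.13,C))
E
```

```text
[0.46313195 0.29356122 0.24995855] [ 3.14077499e+00  5.08476209e-04 -1.69604378e-01] [ 0.46  0.08  1.34 -0.    1.72  2.2 ]
[311.30929482 204.35863951] [313.94292965 179.28773974]
[0.51677863 0.30422154 0.13      ]
[0.46871793 0.29444568 0.13      ]
```

View pics/w2.png

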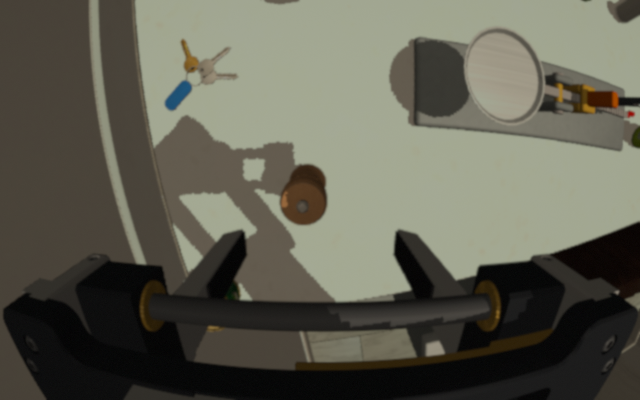

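The mill's knob is at (303,206), the pan centre at about (504,76) and the tab top at about (603,99).

```bash
python3 - <<'E'
from h import *
C=cam("wrist"); s=manip.observe()
x,y,_=R.from_euler('xyz',s['ee_rot']).as_matrix().T
for n,uv,z in[("mill",(303,206),.13),("pan",(504,76),.127),("tab",(603,99),.152)]:
    P=at("wrist",uv,z,C); d=(P-s['ee_pos']); print(n,P.round(4),"tool cm",(100*d@x).round(2),(100*d@y).round(2))
E
```

```text
mill [0.4671 0.3175 0.13  ] tool cm 0.04 -1.74
pan [0.5649 0.1017 0.127 ] tool cm 13.22 17.95
tab [ 0.5396 -0.0274  0.152 ] tool cm 12.83 31.09
```

Call:
{"fn": "move_arm", "kwargs": {"newtons": 10, "rows": [{"hand": 9.4,"x": -0.2,"y": -0.5,"z": 4,"spin": 0},{"hand": 9.4,"x": -0.2,"y": -0.5,"z": 8,"spin": 0},{"hand": 9.4,"x": -0.2,"y": -0.5,"z": 11,"spin": 0},{"hand": 9.4,"x": -0.2,"y": -0.5,"z": 13,"spin": 0},{"hand": 9.4,"x": -0.2,"y": -0.5,"z": 14.5,"spin": 0},{"hand": 9.4,"x": -0.2,"y": -0.5,"z": 14.5,"spin": 0},{"hand": 6.5,"x": -0.2,"y": -0.5,"z": 14.5,"spin": 0},{"hand": 5.5,"x": -0.2,"y": -0.5,"z": 14.5,"spin": 0},{"hand": 4.5,"x": -0.2,"y": -0.5,"z": 14.5,"spin": 0},{"hand": 4.5,"x": -0.2,"y": -0.5,"z": 14.5,"spin": 0}]}}

```text
time: 2.7
ee_pos: [0.4631, 0.2976, 0.1077]
ee_rot: [-3.139, -0.003, -0.17]
wrist_force: [0.7, 0.6, 1.3]
finger_gap: 0.0708
finger_force: 0.6
```

Call:
{"fn": "move_arm", "kwargs": {"newtons": 12, "rows": [{"hand": 4,"x": 0,"y": 0,"z": 0,"spin": 0},{"hand": 4,"x": 0,"y": 0,"z": 0,"spin": 0},{"hand": 4,"x": 0,"y": 0,"z": 0,"spin": 0}]}}

```text
time: 2.95
ee_pos: [0.4624, 0.2973, 0.1066]
ee_rot: [-3.14, -0.001, -0.17]
wrist_force: [0.5, 1.4, 2.8]
finger_gap: 0.0522
finger_force: 11.6
```

```bash
python3 - <<'E'
from h import *
C=cam("wrist");im=manip.get_image("wrist"); cv2.imwrite("pics/w3.png",im[:,:,::-1])
E
```

```text
(no output)
```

View pics/w3.png

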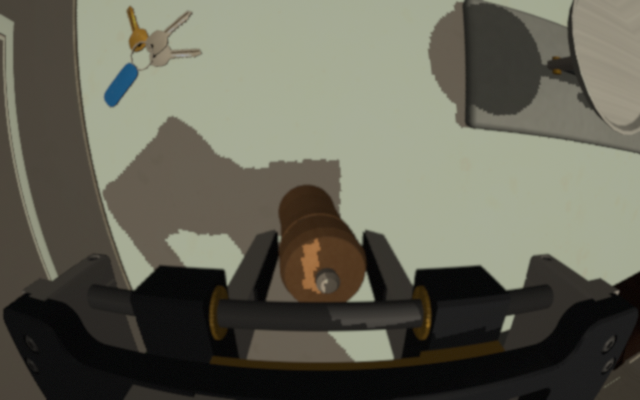

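The mill sits centred between the fingers, upright, with its head around (322,265).

Call:
{"fn": "move_arm", "kwargs": {"newtons": 15, "rows": [{"hand": 4,"x": 0,"y": 0,"z": 0,"spin": 0},{"hand": 4,"x": 0,"y": 0,"z": 0,"spin": 0},{"hand": 4,"x": 0,"y": 0,"z": 0,"spin": 0},{"hand": 4,"x": 0,"y": 0,"z": -1,"spin": 0},{"hand": 4,"x": 0,"y": 0,"z": -3,"spin": 0},{"hand": 4,"x": 0,"y": 0,"z": -5,"spin": 0},{"hand": 4,"x": 0,"y": 0,"z": -8,"spin": 0},{"hand": 4,"x": 0,"y": 0,"z": -11,"spin": 0},{"hand": 4,"x": 0,"y": 0,"z": -14,"spin": 0},{"hand": 4,"x": 0,"y": 0,"z": -14,"spin": 0}]}}

```text
time: 3.83
ee_pos: [0.4638, 0.2973, 0.2519]
ee_rot: [-3.137, -0.008, -0.171]
wrist_force: [0.6, 0.2, -2.1]
finger_gap: 0.0482
finger_force: 15.0
```

```bash
python3 - <<'E'
from h import *
C=cam("wrist");s=manip.observe();print(s['ee_pos'],s['finger_gap'],s['wrist_force'])
im=manip.get_image("wrist"); t=manip.get_image("top")
cv2.imwrite("pics/w4.png",im[:,:,::-1]);cv2.imwrite("pics/t4.png",t[:,:,::-1])
np.savez("c4.npz",*C)
E
```

```text
[0.4637647  0.29733555 0.25191808] 0.04822880536433809 [ 0.58164839  0.24962157 -2.07958841]
```

View pics/w4.png

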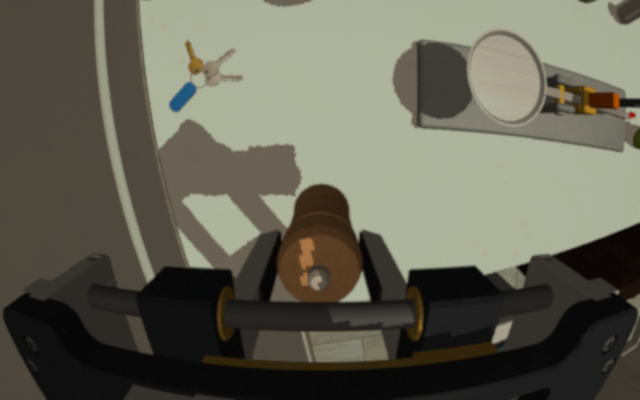

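The mill is held upright. The pan's rim runs from about (468,78) to (546,78) with its centre at (507,78); the tab is at (604,100).

```bash
python3 - <<'E'
from h import *
C=list(np.load("c4.npz").values())
for n,uv,z in[("pan",(507,78),.129),("panL",(468,78),.129),("panR",(546,80),.129),("panT",(507,31),.129),("panB",(507,125),.129),("tab",(604,100),.158),("slabTL",(416,40),.021),("slabBL",(416,126),.021),("slabBR",(622,150),.021)]: print(n,at("wrist",uv,z,C).round(4))
E
```

```text
pan [0.5629 0.0922 0.129 ]
panL [0.5645 0.1391 0.129 ]
panR [0.5604 0.0368 0.129 ]
panT [0.6132 0.0804 0.129 ]
panB [0.5151 0.0999 0.129 ]
tab [ 0.5371 -0.0322  0.158 ]
slabTL [0.6314 0.1471 0.021 ]
slabBL [0.5194 0.167  0.021 ]
slabBR [ 0.446  -0.2612  0.021 ]
```

Call:
{"fn": "move_arm", "kwargs": {"newtons": 15, "rows": [{"hand": 4,"x": 1,"y": 1.5,"z": -1,"spin": 0},{"hand": 4,"x": 3,"y": 4,"z": -1.5,"spin": 0},{"hand": 4,"x": 5,"y": 7,"z": -1.5,"spin": 0},{"hand": 4,"x": 7,"y": 10,"z": -1.5,"spin": 0},{"hand": 4,"x": 9,"y": 13,"z": -1.5,"spin": 0},{"hand": 4,"x": 11,"y": 16,"z": -1.5,"spin": 0},{"hand": 4,"x": 12.5,"y": 18,"z": -1.5,"spin": 0},{"hand": 4,"x": 13.3,"y": 19,"z": -1.5,"spin": 0},{"hand": 4,"x": 13.3,"y": 19,"z": -1.5,"spin": 0},{"hand": 4,"x": 13.3,"y": 19,"z": -1.5,"spin": 0}]}}

```text
time: 4.77
ee_pos: [0.5599, 0.0874, 0.2581]
ee_rot: [3.141, 0.005, -0.171]
wrist_force: [-0.3, -0.2, -2.9]
finger_gap: 0.0484
finger_force: 15.0
```

```bash
python3 - <<'E'
from h import *
s=manip.observe();print(s['ee_pos'],s['finger_gap'],s['wrist_force'])
w=manip.get_image("wrist")[:,:,::-1]; t=manip.get_image("scene")[:,:,::-1]
a=cv2.resize(w,(480,300)); b=cv2.resize(t[110:290,200:420],(480,393)); cv2.imwrite("pics/m5.png",np.vstack([a,b[:300]]))
E
```

```text
[0.55985866 0.087395   0.25806472] 0.04841685179651018 [-0.33477313 -0.156123   -2.89244334]
```

View pics/m5.png

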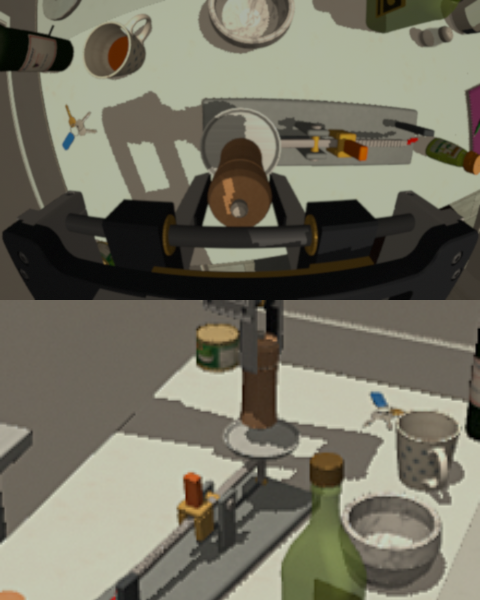

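Wrist view: the mill over the pan, pan rim around it; scene crop: the mill hanging upright centred above the pan.

Call:
{"fn": "move_arm", "kwargs": {"newtons": 15, "rows": [{"hand": 4,"x": 0.2,"y": 0,"z": 1,"spin": 0},{"hand": 4,"x": 0.2,"y": 0,"z": 2,"spin": 0},{"hand": 4,"x": 0.2,"y": 0,"z": 2.4,"spin": 0},{"hand": 4,"x": 0.2,"y": 0,"z": 2.7,"spin": 0},{"hand": 4,"x": 0.2,"y": 0,"z": 3.0,"spin": 0},{"hand": 4,"x": 0.2,"y": 0,"z": 3.2,"spin": 0},{"hand": 4,"x": 0.2,"y": 0,"z": 3.4,"spin": 0},{"hand": 4,"x": 0.2,"y": 0,"z": 3.6,"spin": 0},{"hand": 4,"x": 0.2,"y": 0,"z": 3.6,"spin": 0}]}}

```text
time: 5.62
ee_pos: [0.5629, 0.0868, 0.2246]
ee_rot: [-3.141, -0.0, -0.17]
wrist_force: [0.6, -0.3, -2.8]
finger_gap: 0.0477
finger_force: 15.0
```

Call:
{"fn": "move_arm", "kwargs": {"newtons": 15, "rows": [{"hand": 4,"x": 0,"y": 0,"z": 0.2,"spin": 0},{"hand": 4,"x": 0,"y": 0,"z": 0.4,"spin": 0},{"hand": 4,"x": 0,"y": 0,"z": 0.5,"spin": 0},{"hand": 4,"x": 0,"y": 0,"z": 0.5,"spin": 0},{"hand": 4,"x": 0,"y": 0,"z": 0.5,"spin": 0},{"hand": 4,"x": 0,"y": 0,"z": 0.5,"spin": 0}]}}

```text
time: 6.12
ee_pos: [0.5629, 0.0868, 0.2198]
ee_rot: [3.142, -0.0, -0.17]
wrist_force: [1.1, 0.1, -2.0]
finger_gap: 0.0481
finger_force: 15.0
```

Call:
{"fn": "move_arm", "kwargs": {"newtons": 15, "rows": [{"hand": 4,"x": 0,"y": 0,"z": 0.1,"spin": 0},{"hand": 4,"x": 0,"y": 0,"z": 0.2,"spin": 0},{"hand": 4,"x": 0,"y": 0,"z": 0.3,"spin": 0},{"hand": 4,"x": 0,"y": 0,"z": 0.4,"spin": 0},{"hand": 4,"x": 0,"y": 0,"z": 0.4,"spin": 0},{"hand": 4,"x": 0,"y": 0,"z": 0.4,"spin": 0}]}}

```text
time: 6.62
ee_pos: [0.5628, 0.0867, 0.2156]
ee_rot: [3.141, -0.0, -0.17]
wrist_force: [-0.2, -0.2, -2.2]
finger_gap: 0.0482
finger_force: 15.0
```

Call:
{"fn": "move_arm", "kwargs": {"newtons": 15, "rows": [{"hand": 4,"x": 0,"y": 0,"z": 0.1,"spin": 0},{"hand": 4,"x": 0,"y": 0,"z": 0.2,"spin": 0},{"hand": 4,"x": 0,"y": 0,"z": 0.2,"spin": 0},{"hand": 4,"x": 0,"y": 0,"z": 0.2,"spin": 0}]}}

```text
time: 6.95
ee_pos: [0.5628, 0.0866, 0.2136]
ee_rot: [3.141, -0.0, -0.17]
wrist_force: [-0.3, 0.5, -1.6]
finger_gap: 0.0479
finger_force: 15.0
```

Call:
{"fn": "move_arm", "kwargs": {"newtons": 4, "rows": [{"hand": 4,"x": 0,"y": 0,"z": 0,"spin": 0},{"hand": 4,"x": 0,"y": 0,"z": 0,"spin": 0},{"hand": 5.1,"x": 0,"y": 0,"z": 0,"spin": 0},{"hand": 5.4,"x": 0,"y": 0,"z": 0,"spin": 0},{"hand": 5.8,"x": 0,"y": 0,"z": 0,"spin": 0},{"hand": 6.5,"x": 0,"y": 0,"z": 0,"spin": 0},{"hand": 7.5,"x": 0,"y": 0,"z": 0,"spin": 0},{"hand": 8.5,"x": 0,"y": 0,"z": 0,"spin": 0},{"hand": 9.4,"x": 0,"y": 0,"z": 0,"spin": 0},{"hand": 9.4,"x": 0,"y": 0,"z": 0,"spin": 0}]}}

```text
time: 7.78
ee_pos: [0.5628, 0.0868, 0.2137]
ee_rot: [3.142, -0.0, -0.17]
wrist_force: [0.1, -0.6, 0.3]
finger_gap: 0.088
finger_force: 0.0
```

```bash
python3 - <<'E'
from h import *
s=manip.observe();print(s['ee_pos'],s['finger_gap'],s['wrist_force'],s['finger_force'])
w=manip.get_image("wrist")[:,:,::-1]; t=manip.get_image("scene")[:,:,::-1]
a=cv2.resize(w,(480,300)); b=cv2.resize(t[110:300,200:420],(480,415)); cv2.imwrite("pics/m6.png",np.vstack([a,b])[:600]); cv2.imwrite("pics/s6.png",t)
E
```

```text
[0.56280975 0.08682371 0.21369334] 0.08804833982067105 [ 0.13262792 -0.5513642   0.28437823] 0.0
```

View pics/m6.png

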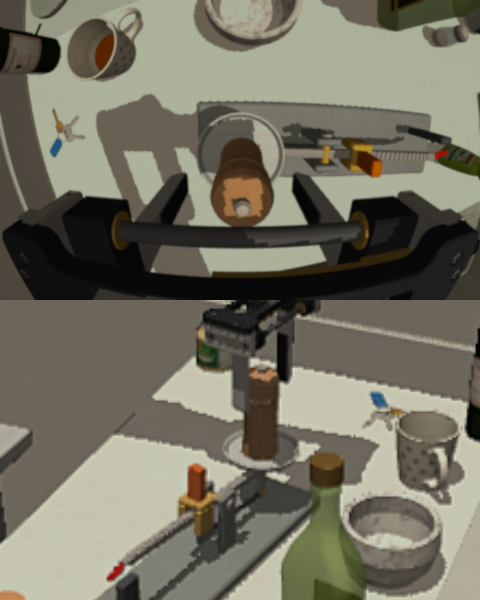

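The mill stands upright on the lowered pan, with the fingers clear at both sides. The pointer is up, left of and above the gate, and the poise is near the cheeks.

```bash
cat > sc.py <<'E'
from h import *
yaw=-0.17; piv=np.array([.5444,-.0215,.09]); B=np.array([-np.sin(yaw),np.cos(yaw),0]); N=np.array([np.cos(yaw),np.sin(yaw),0])
def plane(uv,C):      # pixel in scene -> (outward along beam, height above axis) mm in the beam plane
    K,Rc,p=C; d=Rc@np.linalg.inv(K)@[*uv,1.]; P=p+d*((piv-p)@N)/(d@N); return -1000*(P-piv)@B,1000*(P[2]-.09)
def look(bgr):
    C=cam("scene"); hsv=cv2.cvtColor(bgr,cv2.COLOR_BGR2HSV)
    # windows from predicted pixels along the beam
    out={}
    for nm,lo,hi,box in [("red",(0,190,90),(4,255,255),(-.26,-.16,.05,.14)),("orange",(5,190,90),(14,255,255),(-.20,0,.10,.19))]:
        m=cv2.inRange(hsv,lo,hi)
        if nm=="red": m|=cv2.inRange(hsv,(172,190,90),(180,255,255))
        q=np.array([proj("scene",piv*[1,1,0]+B*a+[0,0,z],C) for a in box[:2] for z in box[2:]])
        k=np.zeros_like(m); cv2.fillConvexPoly(k,cv2.convexHull(q.astype(np.int32)),255); m&=k
        v,u=np.nonzero(m)
        if len(u): out[nm]=(len(u),(u.mean().round(1),v.mean().round(1)),np.round(plane((u.mean(),v.mean()),C),1),"u",u.min(),u.max(),"v",v.min(),v.max(),
           np.round([plane((u[i],v[i]),C) for i in (u.argmin(),u.argmax(),v.argmin())],1).tolist())
    return out
if __name__=="__main__":
    s=manip.observe(); print(round(float(s['time']),2),s['ee_pos'].round(4),s['wrist_force'].round(2))
    im=manip.get_image("scene")[:,:,::-1].copy(); cv2.imwrite("pics/last.png",im)
    for k,v in look(im).items(): print(k,v)
E
python3 - <<'E'
from sc import *
for f in("scene0","s6"): print(f,*look(cv2.imread(f"pics/{f}.png")).items(),sep="\n")
im=cv2.imread("pics/s6.png");C=cam("scene")
print("level ptr px",proj("scene",piv-.212*B,C),"p=0 tab top",proj("scene",piv-.04*B+[0,0,.066],C))
E
```

```text
scene0
('red', (7, (np.float64(251.3), np.float64(247.7)), array([211.4, -23.5]), 'u', np.int64(250), np.int64(252), 'v', np.int64(246), np.int64(249), [[216.6, -24.1], [208.2, -20.2], [208.2, -20.2]]))
('orange', (62, (np.float64(287.5), np.float64(195.6)), array([51.7, 44.3]), 'u', np.int64(284), np.int64(291), 'v', np.int64(189), np.int64(204), [[66.5, 67.2], [35.0, 49.9], [52.9, 66.0]]))
s6
('red', (21, (np.float64(252.8), np.float64(233.9)), array([201.9,  14.2]), 'u', np.int64(249), np.int64(256), 'v', np.int64(230), np.int64(237), [[216.7, 14.2], [188.9, 14.8], [192.5, 20.2]]))
('orange', (83, (np.float64(289.1), np.float64(193.0)), array([44. , 48.4]), 'u', np.int64(286), np.int64(293), 'v', np.int64(185), np.int64(201), [[58.5, 40.6], [25.4, 57.5], [43.5, 73.5]]))
level ptr px [250.55755819 240.51225702] p=0 tab top [289.82070308 186.78892821]
```

Call:
{"fn": "move_arm", "kwargs": {"newtons": 4, "rows": [{"hand": 9.4,"x": 0,"y": 0,"z": -3,"spin": 0},{"hand": 9.4,"x": 0,"y": 0,"z": -7,"spin": 0},{"hand": 9.4,"x": 0,"y": 0,"z": -9,"spin": 0},{"hand": 9.4,"x": 0,"y": 0,"z": -9,"spin": 0}]}}

```text
time: 8.22
ee_pos: [0.5647, 0.0869, 0.3106]
ee_rot: [-3.139, -0.012, -0.17]
wrist_force: [1.1, 0.3, 0.7]
finger_gap: 0.0936
finger_force: 0.0
```

Call:
{"fn": "move_arm", "kwargs": {"newtons": 4, "rows": [{"hand": 8,"x": 0,"y": 3,"z": 0,"spin": 0},{"hand": 7,"x": 0,"y": 7,"z": 0,"spin": 0},{"hand": 6,"x": 0,"y": 11,"z": 0,"spin": 0},{"hand": 5,"x": 0,"y": 14,"z": 0,"spin": 0},{"hand": 5,"x": 0,"y": 15.4,"z": 0,"spin": 0},{"hand": 5,"x": 0,"y": 15.4,"z": 3,"spin": 0},{"hand": 5,"x": 0,"y": 15.4,"z": 6,"spin": 0},{"hand": 5,"x": 0,"y": 15.4,"z": 8,"spin": 0},{"hand": 5,"x": 0,"y": 15.4,"z": 8,"spin": 0}]}}

```text
time: 8.97
ee_pos: [0.5335, -0.0646, 0.2167]
ee_rot: [-3.141, 0.012, -0.171]
wrist_force: [0.2, 0.3, -0.8]
finger_gap: 0.0497
finger_force: 0.0
```

```bash
cat >> h.py <<'E'
def tabw(im,C,z):  # orange blob in the wrist picture: extent
    hsv=cv2.cvtColor(im,cv2.COLOR_RGB2HSV); m=cv2.inRange(hsv,(3,190,90),(14,255,255))
    n,l,st,ce=cv2.connectedComponentsWithStats(m); return [(st[i].tolist(),ce[i].round(0).tolist(),at("wrist",ce[i],z,C).round(4).tolist()) for i in range(1,n) if st[i,4]>150]
E
python3 - <<'E'
from sc import *
C=cam("wrist"); s=manip.observe(); print(s['ee_pos'],s['finger_gap'])
w=manip.get_image("wrist"); t=manip.get_image("scene")
print(tabw(w,C,.159)); print(look(t[:,:,::-1].copy()))
cv2.imwrite("pics/w7.png",w[:,:,::-1])
print("pred",proj("wrist",piv-.040*B+[0,0,.069]+.005*B,C),proj("wrist",piv-.048*B+[0,0,.069]+.005*B,C))
E
```

```text
[ 0.53353424 -0.06457249  0.21674509] 0.049654884579497925
[([303, 210, 17, 23, 368], [311.0, 221.0], [0.5397, -0.0573, 0.159])]
{'red': (21, (np.float64(252.8), np.float64(233.9)), array([201.9,  14.2]), 'u', np.int64(249), np.int64(256), 'v', np.int64(230), np.int64(237), [[216.7, 14.2], [188.9, 14.8], [192.5, 20.2]]), 'orange': (15, (np.float64(290.0), np.float64(186.7)), array([39.2, 65.7]), 'u', np.int64(287), np.int64(293), 'v', np.int64(185), np.int64(188), [[52.6, 75.2], [25.4, 57.5], [43.5, 73.5]])}
pred [309.79319283 222.56790241] [320.87825348 222.57327834]
```

View pics/w7.png

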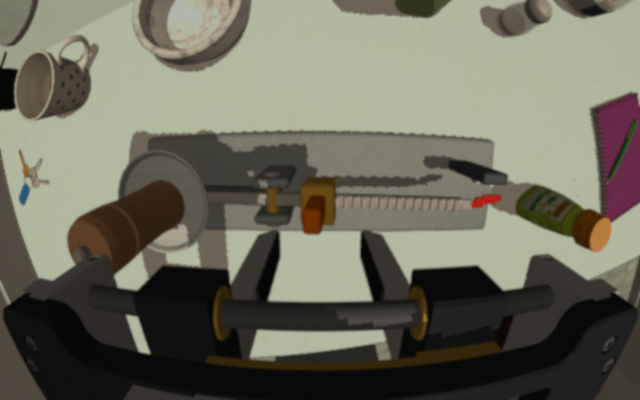

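The wrist view shows the tab (313,220) between the open fingers (258 and 378), the poise by the cheeks at its inner stop, and the mill standing on the pan.

```bash
python3 - <<'E'
from h import *
s=manip.observe(); print(s['ee_pos'],s['ee_rot'],s['wrist_force'])
E
```

```text
[ 0.53606622 -0.06483898  0.22251604] [-3.14151961e+00  2.83815237e-03 -1.70260067e-01] [0.31329186 0.3090743  1.09953501]
```

Call:
{"fn": "move_arm", "kwargs": {"newtons": 4, "rows": [{"hand": 5,"x": 0.3,"y": -0.4,"z": 2,"spin": 0},{"hand": 5,"x": 0.3,"y": -0.4,"z": 4,"spin": 0},{"hand": 5,"x": 0.3,"y": -0.4,"z": 5.5,"spin": 0},{"hand": 5,"x": 0.3,"y": -0.4,"z": 6.6,"spin": 0},{"hand": 5,"x": 0.3,"y": -0.4,"z": 6.6,"spin": 0},{"hand": 5,"x": 0.3,"y": -0.4,"z": 6.6,"spin": 0},{"hand": 5,"x": 0.3,"y": -0.4,"z": 6.6,"spin": 0}]}}

```text
time: 9.65
ee_pos: [0.5414, -0.0617, 0.1596]
ee_rot: [3.141, -0.003, -0.17]
wrist_force: [-0.2, -0.5, -0.7]
finger_gap: 0.0502
finger_force: 0.0
```

Call:
{"fn": "move_arm", "kwargs": {"newtons": 4, "rows": [{"hand": 5,"x": 0,"y": 1,"z": 0.3,"spin": 0},{"hand": 5,"x": 0,"y": 1.4,"z": 0.3,"spin": 0},{"hand": 5,"x": 0,"y": 1.9,"z": 0.3,"spin": 0},{"hand": 5,"x": 0,"y": 2.4,"z": 0.3,"spin": 0},{"hand": 5,"x": 0,"y": 2.9,"z": 0.3,"spin": 0},{"hand": 5,"x": 0,"y": 3.4,"z": 0.3,"spin": 0},{"hand": 5,"x": 0,"y": 3.9,"z": 0.3,"spin": 0},{"hand": 5,"x": 0,"y": 4.4,"z": 0.3,"spin": 0},{"hand": 5,"x": 0,"y": 4.9,"z": 0.3,"spin": 0},{"hand": 5,"x": 0,"y": 5.4,"z": 0.3,"spin": 0}]}}

```text
time: 10.48
ee_pos: [0.531, -0.1152, 0.1546]
ee_rot: [3.142, 0.0, -0.17]
wrist_force: [0.4, 4.5, -2.6]
finger_gap: 0.0498
finger_force: 2.1
```

```bash
python3 - <<'E'
from sc import *
C=cam("wrist"); s=manip.observe(); print(s['ee_pos'],s['finger_gap'],s['wrist_force'],s['finger_force'],"d",(piv-s['ee_pos'])@B)
w=manip.get_image("wrist"); t=manip.get_image("scene")
T=tabw(w,C,.157); print(T,[(piv-np.array(k[2]))@B for k in T]); print(look(t[:,:,::-1].copy()))
E
```

```text
[ 0.53101712 -0.11524308  0.15458955] 0.049756399505182715 [ 0.4479461   4.52794694 -2.59582045] 2.0626861552591436 d 0.09465590334543156
[([275, 249, 27, 36, 737], [288.0, 268.0], [0.5316, -0.0957, 0.157])] [np.float64(0.07529592377274695)]
{'red': (21, (np.float64(252.7), np.float64(235.1)), array([202.4,  10.6]), 'u', np.int64(249), np.int64(256), 'v', np.int64(232), np.int64(238), [[217.0, 11.3], [189.2, 11.8], [193.0, 14.3]]), 'orange': (42, (np.float64(281.1), np.float64(194.8)), array([79.7, 62.6]), 'u', np.int64(278), np.int64(285), 'v', np.int64(191), np.int64(199), [[92.6, 75.4], [62.3, 58.6], [83.8, 76.7]])}
```

Call:
{"fn": "move_arm", "kwargs": {"newtons": 4, "rows": [{"hand": 5,"x": 0,"y": 0.5,"z": 0,"spin": 0},{"hand": 5,"x": 0,"y": 1.0,"z": 0,"spin": 0},{"hand": 5,"x": 0,"y": 1.5,"z": 0,"spin": 0},{"hand": 5,"x": 0,"y": 2.0,"z": 0,"spin": 0},{"hand": 5,"x": 0,"y": 2.4,"z": 0,"spin": 0},{"hand": 5,"x": 0,"y": 2.8,"z": 0,"spin": 0},{"hand": 5,"x": 0,"y": 2.8,"z": 0,"spin": 0},{"hand": 5,"x": 0,"y": 2.2,"z": 0,"spin": 0},{"hand": 5,"x": 0,"y": 1.4,"z": 0,"spin": 0},{"hand": 5,"x": 0,"y": 1.4,"z": 0,"spin": 0}]}}

```text
time: 11.42
ee_pos: [0.5291, -0.1273, 0.155]
ee_rot: [-3.141, -0.0, -0.169]
wrist_force: [1.1, 0.2, 0.1]
finger_gap: 0.0499
finger_force: 0.0
```

Call:
{"fn": "move_arm", "kwargs": {"newtons": 4, "rows": [{"hand": 5,"x": 0,"y": 0,"z": 0,"spin": 0},{"hand": 5,"x": 0,"y": 0,"z": 0,"spin": 0},{"hand": 5,"x": 0,"y": 0,"z": 0,"spin": 0},{"hand": 5,"x": 0,"y": 0,"z": 0,"spin": 0},{"hand": 5,"x": 0,"y": 0,"z": 0,"spin": 0},{"hand": 5,"x": 0,"y": 0,"z": 0,"spin": 0},{"hand": 5,"x": 0,"y": 0,"z": 0,"spin": 0},{"hand": 5,"x": 0,"y": 0,"z": 0,"spin": 0},{"hand": 5,"x": 0,"y": 0,"z": 0,"spin": 0},{"hand": 5,"x": 0,"y": 0,"z": 0,"spin": 0}]}}

```text
time: 12.25
ee_pos: [0.5288, -0.1286, 0.1547]
ee_rot: [3.142, -0.0, -0.17]
wrist_force: [-0.5, -0.3, 0.2]
finger_gap: 0.0497
finger_force: 0.0
```

```bash
cat > rd.py <<'E'
from sc import *
C=cam("wrist"); s=manip.observe(); print(s['time'],s['ee_pos'].round(4),s['finger_gap'].round(4),s['wrist_force'].round(2),s['finger_force'],"d",((piv-s['ee_pos'])@B).round(4))
w=manip.get_image("wrist"); t=manip.get_image("scene")[:,:,::-1].copy(); cv2.imwrite("pics/last.png",t)
T=tabw(w,C,.157); print([(k[0],((piv-np.array(k[2]))@B).round(4)) for k in T])
L=look(t)
for k in L: print(k,L[k][1],L[k][2])
E
python3 rd.py
```

```text
Traceback (most recent call last):
  File "rd.py", line 2, in <module>
    C=cam("wrist"); s=manip.observe(); print(s['time'],s['ee_pos'].round(4),s['finger_gap'].round(4),s['wrist_force'].round(2),s['finger_force'],"d",((piv-s['ee_pos'])@B).round(4))
                                                                            ^^^^^^^^^^^^^^^^^^^^^
AttributeError: 'float' object has no attribute 'round'
```

```bash
sed -i "s/s\['finger_gap'\].round(4),//" rd.py; python3 rd.py
```

```text
12.25 [ 0.5288 -0.1286  0.1547] [-0.52 -0.3   0.24] 0.0 d 0.1082
[([303, 257, 25, 32, 686], np.float64(0.1039))]
red (np.float64(252.8), np.float64(234.0)) [201.7  13.9]
orange (np.float64(274.9), np.float64(196.8)) [106.4  71.3]
```

Call:
{"fn": "move_arm", "kwargs": {"newtons": 4, "rows": [{"hand": 5,"x": 0,"y": 1.0,"z": 0,"spin": 0},{"hand": 5,"x": 0,"y": 1.5,"z": 0,"spin": 0},{"hand": 5,"x": 0,"y": 1.9,"z": 0,"spin": 0},{"hand": 5,"x": 0,"y": 2.3,"z": 0,"spin": 0},{"hand": 5,"x": 0,"y": 2.6,"z": 0,"spin": 0},{"hand": 5,"x": 0,"y": 2.9,"z": 0,"spin": 0},{"hand": 5,"x": 0,"y": 2.9,"z": 0,"spin": 0},{"hand": 5,"x": 0,"y": 2.3,"z": 0,"spin": 0},{"hand": 5,"x": 0,"y": 1.5,"z": 0,"spin": 0},{"hand": 5,"x": 0,"y": 1.5,"z": 0,"spin": 0}]}}

```text
time: 13.18
ee_pos: [0.5266, -0.1421, 0.1551]
ee_rot: [-3.141, -0.001, -0.169]
wrist_force: [-0.9, -0.5, 0.0]
finger_gap: 0.0498
finger_force: 0.0
```

Call:
{"fn": "move_arm", "kwargs": {"newtons": 4, "rows": [{"hand": 5,"x": 0,"y": 0,"z": 0,"spin": 0},{"hand": 5,"x": 0,"y": 0,"z": 0,"spin": 0},{"hand": 5,"x": 0,"y": 0,"z": 0,"spin": 0},{"hand": 5,"x": 0,"y": 0,"z": 0,"spin": 0},{"hand": 5,"x": 0,"y": 0,"z": 0,"spin": 0},{"hand": 5,"x": 0,"y": 0,"z": 0,"spin": 0},{"hand": 5,"x": 0,"y": 0,"z": 0,"spin": 0},{"hand": 5,"x": 0,"y": 0,"z": 0,"spin": 0},{"hand": 5,"x": 0,"y": 0,"z": 0,"spin": 0},{"hand": 5,"x": 0,"y": 0,"z": 0,"spin": 0}]}}

```text
time: 14.02
ee_pos: [0.5263, -0.1434, 0.1547]
ee_rot: [3.142, 0.0, -0.17]
wrist_force: [-0.5, -0.2, 0.2]
finger_gap: 0.0501
finger_force: 0.0
```

```bash
python3 rd.py
```

```text
14.0167 [ 0.5263 -0.1434  0.1547] [-0.52 -0.2   0.15] 0.0 d 0.1232
[([301, 258, 24, 32, 690], np.float64(0.1174))]
red (np.float64(252.7), np.float64(234.1)) [202.2  13.6]
orange (np.float64(271.6), np.float64(198.9)) [120.1  72.7]
```

Call:
{"fn": "move_arm", "kwargs": {"newtons": 4, "rows": [{"hand": 5,"x": 0,"y": 1.0,"z": 0,"spin": 0},{"hand": 5,"x": 0,"y": 1.5,"z": 0,"spin": 0},{"hand": 5,"x": 0,"y": 1.8,"z": 0,"spin": 0},{"hand": 5,"x": 0,"y": 2.1,"z": 0,"spin": 0},{"hand": 5,"x": 0,"y": 2.2,"z": 0,"spin": 0},{"hand": 5,"x": 0,"y": 2.2,"z": 0,"spin": 0},{"hand": 5,"x": 0,"y": 1.6,"z": 0,"spin": 0},{"hand": 5,"x": 0,"y": 0.8,"z": 0,"spin": 0},{"hand": 5,"x": 0,"y": 0.8,"z": 0,"spin": 0},{"hand": 5,"x": 0,"y": 0.8,"z": 0,"spin": 0}]}}

```text
time: 14.95
ee_pos: [0.5251, -0.1506, 0.155]
ee_rot: [3.141, -0.0, -0.169]
wrist_force: [0.1, 0.2, -0.2]
finger_gap: 0.0498
finger_force: 0.0
```

Call:
{"fn": "move_arm", "kwargs": {"newtons": 4, "rows": [{"hand": 5,"x": 0,"y": 0,"z": 0,"spin": 0},{"hand": 5,"x": 0,"y": 0,"z": 0,"spin": 0},{"hand": 5,"x": 0,"y": 0,"z": 0,"spin": 0},{"hand": 5,"x": 0,"y": 0,"z": 0,"spin": 0},{"hand": 5,"x": 0,"y": 0,"z": 0,"spin": 0},{"hand": 5,"x": 0,"y": 0,"z": 0,"spin": 0},{"hand": 5,"x": 0,"y": 0,"z": 0,"spin": 0},{"hand": 5,"x": 0,"y": 0,"z": 0,"spin": 0},{"hand": 5,"x": 0,"y": 0,"z": 0,"spin": 0},{"hand": 5,"x": 0,"y": 0,"z": 0,"spin": 0}]}}

```text
time: 15.78
ee_pos: [0.525, -0.1513, 0.1547]
ee_rot: [3.141, -0.0, -0.17]
wrist_force: [0.8, 0.1, -1.2]
finger_gap: 0.0502
finger_force: 0.0
```

```bash
python3 rd.py
```

```text
15.7833 [ 0.525  -0.1513  0.1547] [ 0.82  0.1  -1.15] 0.0 d 0.1312
[([304, 256, 25, 31, 665], np.float64(0.1274))]
red (np.float64(252.6), np.float64(236.4)) [203.3   7.3]
orange (np.float64(269.4), np.float64(201.9)) [129.8  69.1]
```

Call:
{"fn": "move_arm", "kwargs": {"newtons": 4, "rows": [{"hand": 5,"x": 0,"y": 1.0,"z": 0,"spin": 0},{"hand": 5,"x": 0,"y": 1.5,"z": 0,"spin": 0},{"hand": 5,"x": 0,"y": 1.8,"z": 0,"spin": 0},{"hand": 5,"x": 0,"y": 2.1,"z": 0,"spin": 0},{"hand": 5,"x": 0,"y": 2.2,"z": 0,"spin": 0},{"hand": 5,"x": 0,"y": 2.2,"z": 0,"spin": 0},{"hand": 5,"x": 0,"y": 1.6,"z": 0,"spin": 0},{"hand": 5,"x": 0,"y": 0.8,"z": 0,"spin": 0},{"hand": 5,"x": 0,"y": 0.8,"z": 0,"spin": 0},{"hand": 5,"x": 0,"y": 0.8,"z": 0,"spin": 0}]}}

```text
time: 16.72
ee_pos: [0.5238, -0.1587, 0.1551]
ee_rot: [3.141, -0.001, -0.169]
wrist_force: [-0.3, 0.5, 0.7]
finger_gap: 0.0502
finger_force: 0.0
```

Call:
{"fn": "move_arm", "kwargs": {"newtons": 4, "rows": [{"hand": 5,"x": 0,"y": 0,"z": 0,"spin": 0},{"hand": 5,"x": 0,"y": 0,"z": 0,"spin": 0},{"hand": 5,"x": 0,"y": 0,"z": 0,"spin": 0},{"hand": 5,"x": 0,"y": 0,"z": 0,"spin": 0},{"hand": 5,"x": 0,"y": 0,"z": 0,"spin": 0},{"hand": 5,"x": 0,"y": 0,"z": 0,"spin": 0},{"hand": 5,"x": 0,"y": 0,"z": 0,"spin": 0},{"hand": 5,"x": 0,"y": 0,"z": 0,"spin": 0},{"hand": 5,"x": 0,"y": 0,"z": 0,"spin": 0},{"hand": 5,"x": 0,"y": 0,"z": 0,"spin": 0}]}}

```text
time: 17.55
ee_pos: [0.5236, -0.1592, 0.1547]
ee_rot: [3.141, -0.0, -0.17]
wrist_force: [0.2, 0.0, -0.8]
finger_gap: 0.0502
finger_force: 0.0
```

```bash
python3 rd.py; for i in 1 2 3 4 5 6; do python3 sc.py >/dev/null; done; python3 rd.py
```

```text
17.55 [ 0.5236 -0.1592  0.1547] [ 0.15  0.   -0.83] 0.0 d 0.1392
[([297, 254, 24, 32, 657], np.float64(0.1311))]
red (np.float64(252.7), np.float64(237.2)) [203.    4.4]
orange (np.float64(268.4), np.float64(203.2)) [133.8  67.5]
17.95 [ 0.5236 -0.1591  0.1547] [ 0.49  0.29 -0.53] 0.0 d 0.1392
[([297, 254, 24, 32, 665], np.float64(0.1311))]
red (np.float64(252.9), np.float64(237.1)) [202.4   4.4]
orange (np.float64(268.4), np.float64(203.2)) [133.8  67.5]
```

Call:
{"fn": "move_arm", "kwargs": {"newtons": 4, "rows": [{"hand": 5,"x": 0,"y": 0.8,"z": 0,"spin": 0},{"hand": 5,"x": 0,"y": 1.1,"z": 0,"spin": 0},{"hand": 5,"x": 0,"y": 1.3,"z": 0,"spin": 0},{"hand": 5,"x": 0,"y": 1.5,"z": 0,"spin": 0},{"hand": 5,"x": 0,"y": 1.5,"z": 0,"spin": 0},{"hand": 5,"x": 0,"y": 1.5,"z": 0,"spin": 0}]}}

```text
time: 18.55
ee_pos: [0.521, -0.1738, 0.1545]
ee_rot: [-3.141, 0.0, -0.17]
wrist_force: [1.0, 2.3, -1.2]
finger_gap: 0.05
finger_force: 1.2
```

```bash
python3 rd.py
```

```text
18.55 [ 0.521  -0.1738  0.1545] [ 1.03  2.28 -1.19] 1.23259037733078 d 0.1541
[([275, 253, 26, 32, 706], np.float64(0.1345))]
red (np.float64(252.6), np.float64(237.5)) [203.4   3.8]
orange (np.float64(267.2), np.float64(205.6)) [139.3  63.1]
```

Call:
{"fn": "move_arm", "kwargs": {"newtons": 4, "rows": [{"hand": 5,"x": 0,"y": 0.2,"z": 0,"spin": 0},{"hand": 5,"x": 0,"y": 0.3,"z": 0,"spin": 0},{"hand": 5,"x": 0,"y": 0.4,"z": 0,"spin": 0},{"hand": 5,"x": 0,"y": 0.4,"z": 0,"spin": 0},{"hand": 5,"x": 0,"y": 0.4,"z": 0,"spin": 0}]}}

```text
time: 19.07
ee_pos: [0.5204, -0.1784, 0.155]
ee_rot: [3.141, -0.0, -0.171]
wrist_force: [-0.3, 0.2, -0.7]
finger_gap: 0.0499
finger_force: 0.0
```

```bash
python3 rd.py
```

```text
19.0667 [ 0.5204 -0.1784  0.155 ] [-0.28  0.19 -0.72] 0.0 d 0.1587
[([280, 252, 25, 30, 648], np.float64(0.1417))]
red (np.float64(252.7), np.float64(238.9)) [203.6  -0.6]
orange (np.float64(265.8), np.float64(206.5)) [145.2  63.7]
```

Call:
{"fn": "move_arm", "kwargs": {"newtons": 4, "rows": [{"hand": 5,"x": 0,"y": -0.5,"z": 0,"spin": 0},{"hand": 5,"x": 0,"y": -1.2,"z": 0,"spin": 0},{"hand": 5,"x": 0,"y": -1.2,"z": 0,"spin": 0},{"hand": 5,"x": 0,"y": -1.2,"z": 0,"spin": 0},{"hand": 5,"x": 0,"y": -1.2,"z": 0,"spin": 0},{"hand": 5,"x": 0,"y": -1.2,"z": 0,"spin": 0},{"hand": 5,"x": 0,"y": -1.2,"z": 0,"spin": 0},{"hand": 5,"x": 0,"y": -1.2,"z": 0,"spin": 0},{"hand": 5,"x": 0,"y": -1.2,"z": 0,"spin": 0},{"hand": 5,"x": 0,"y": -1.2,"z": 0,"spin": 0}]}}

```text
time: 20.0
ee_pos: [0.5224, -0.1661, 0.1547]
ee_rot: [3.141, -0.0, -0.17]
wrist_force: [-0.9, 0.1, -0.3]
finger_gap: 0.0497
finger_force: 0.0
```

```bash
python3 rd.py; for i in `seq 12`; do python3 sc.py >/dev/null; done; python3 rd.py
python3 - <<'E'
from sc import *
im=cv2.imread("pics/last.png"); C=cam("scene")
g=piv*[1,1,0]-.212*B+N*.032
print("gate front px level",proj("scene",g+[0,0,.09],C),"top",proj("scene",g+[0,0,.112],C))
u,v=proj("scene",g+[0,0,.09],C).astype(int)
print(im[v-14:v+12,u-8:u+12].max(2))
E
```

```text
20.0 [ 0.5224 -0.1661  0.1547] [-0.87  0.13 -0.29] 0.0 d 0.1463
[([304, 252, 23, 29, 624], np.float64(0.1418))]
red (np.float64(252.4), np.float64(239.9)) [204.9  -2.8]
orange (np.float64(265.6), np.float64(206.9)) [145.7  63. ]
20.7 [ 0.5224 -0.166   0.1547] [-0.39  0.06 -0.4 ] 0.0 d 0.1461
[([304, 252, 24, 29, 612], np.float64(0.1419))]
red (np.float64(252.4), np.float64(239.9)) [204.8  -3. ]
orange (np.float64(265.7), np.float64(206.8)) [145.4  62.9]
gate front px level [260.86014111 244.98437714] top [260.41091991 237.95081401]
[[209 208 207 209 213 215 156  64  73  72  76  75  68  56  62  74  75  72
   71  74]
 [208 208 208 211 213 186  73  69  79  78  73  67  52  53  65  73  74  75
   70  73]
 [209 210 210 211 193 130  89  86  68  71  59  48  62  93  81  72  73  76
   69  71]
 [207 209 211 200 156 154 155 145  68  64  51  71 113 145  95  68  74  74
   69  72]
 [208 212 209 157 148 159 163 142  58  52  66 125 148 138  98  66  73  74
   69  70]
 [212 218 195 116 142 145 134  51  81  63  82 139 144 139 114  64  72  75
   66  70]
 [215 196 171 186 143  68  60  73  76  74  70  92 14
[... 948 characters left out ...]
  68  70
   69  68]
 [132  86  33  40  36  28  27  30  27  27  22  32  65  72  69  69  68  69
   68  67]
 [135 110  28  38  38  31  26  28  26  28  23  41  89  69  67  68  66  67
   67  68]
 [140 137  27  40  37  30  27  26  28  26  26  39  80  68  66  63  63  65
   65  65]
 [138 135  27  40  38  30  27  26  27  27  24  26  50  69  69  93  90  91
   92  87]
 [137 132  26  39  39  34  24  29  29  29  26  25  40  65  81 146 141 138
  142 133]
 [137 133  33  37  41  31  26  25  28  28  25  24  48  95  98 137 134 133
  134 135]
 [137 135  51  36  40  37  26  27  27  29  27  22  69 151 138 134 133 133
  133 132]
 [136 132  57  34  41  34  24  29  26  29  25  20  65 145 136 133 134 136
  133 120]]
```

The beam has settled at level: raw pointer height -3.0 mm against an expected -3.4 mm for level. Now I lift the hand straight up and re-check.

Call:
{"fn": "move_arm", "kwargs": {"newtons": 4, "rows": [{"hand": 5,"x": 0,"y": 0,"z": -1,"spin": 0},{"hand": 5,"x": 0,"y": 0,"z": -3,"spin": 0},{"hand": 5,"x": 0,"y": 0,"z": -6,"spin": 0},{"hand": 5,"x": 0,"y": 0,"z": -9,"spin": 0},{"hand": 5,"x": 0,"y": 0,"z": -10,"spin": 0},{"hand": 5,"x": 0,"y": 0,"z": -10,"spin": 0},{"hand": 5,"x": 0,"y": 0,"z": -10,"spin": 0},{"hand": 5,"x": 0,"y": 0,"z": -10,"spin": 0},{"hand": 5,"x": 0,"y": 0,"z": -10,"spin": 0},{"hand": 5,"x": 0,"y": 0,"z": -10,"spin": 0}]}}

```text
time: 21.63
ee_pos: [0.5217, -0.1657, 0.2525]
ee_rot: [-3.141, 0.004, -0.17]
wrist_force: [0.6, -0.1, 0.0]
finger_gap: 0.0501
finger_force: 0.0
```

```bash
python3 rd.py; python3 - <<'E'
from sc import *
# mill still where it was released? compare mill area with s6 (brown pixels)
a=cv2.imread("pics/s6.png");b=cv2.imread("pics/last.png")
for im in(a,b):
    h=cv2.cvtColor(im,cv2.COLOR_BGR2HSV)[140:185,300:345]; m=cv2.inRange(h,(3,80,40),(20,189,255)); v,u=np.nonzero(m); print(len(u),u.mean()+300,v.mean()+140)
E
```

```text
21.6333 [ 0.5217 -0.1657  0.2525] [ 0.57 -0.06  0.04] 0.0 d 0.146
[([311, 205, 14, 19, 252], np.float64(0.1417))]
red (np.float64(252.4), np.float64(239.9)) [204.8  -3. ]
orange (np.float64(265.7), np.float64(206.8)) [145.4  62.9]
590 319.7932203389831 162.61186440677966
620 319.2177419354839 159.50806451612902
```

```bash
python3 -c "
from cell import manip; print(manip.job_done())"
```

```text
the job is handed in; nothing more can be done
None
```

I handed the job in at about 22 s on the robot's clock. The mill stands upright on the pan, and the poise rests in a notch at about 0.104 m. By my camera measurement the let-go beam is level, with the pointer at the band's centre line; no verdict came back.

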